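Unstack the cuvette cases into their holders

TASK

Take the pile of five cuvette cases apart and lay each case flat, label up, in the shallow holder of its own colour, fully down inside the rim. There is glass in them: keep the cases level and do not drop or knock any of them over; let go of them all at the end.

Things in the scene. Friction and masses are not known exactly. Their poses are not given: they have to be found in the camera images.
- black_case: black cuvette case, a closed loose box 110 mm long (its x), 30 mm wide (its y), 28 mm high (z), about 110 g, with a small white label on top; origin at the centre of its underside, z up. The five cases are piled crosswise in three layers on a fixed white disc (152 mm across, 6 mm thick): two side by side, 60 mm apart centre to centre (30 mm clear between them), two crosswise on those in the same way, one across the middle on top; at the start this one is the one on top.
- red_case: red cuvette case, a closed loose box 110 mm long (its x), 30 mm wide (its y), 28 mm high (z), about 110 g, with a small white label on top; origin at the centre of its underside, z up. The five cases are piled crosswise in three layers on a fixed white disc (152 mm across, 6 mm thick): two side by side, 60 mm apart centre to centre (30 mm clear between them), two crosswise on those in the same way, one across the middle on top; at the start this one is in the middle layer.
- yellow_case: yellow cuvette case, a closed loose box 110 mm long (its x), 30 mm wide (its y), 28 mm high (z), about 110 g, with a small white label on top; origin at the centre of its underside, z up. The five cases are piled crosswise in three layers on a fixed white disc (152 mm across, 6 mm thick): two side by side, 60 mm apart centre to centre (30 mm clear between them), two crosswise on those in the same way, one across the middle on top; at the start this one is in the middle layer.
- blue_case: blue cuvette case, a closed loose box 110 mm long (its x), 30 mm wide (its y), 28 mm high (z), about 110 g, with a small white label on top; origin at the centre of its underside, z up. The five cases are piled crosswise in three layers on a fixed white disc (152 mm across, 6 mm thick): two side by side, 60 mm apart centre to centre (30 mm clear between them), two crosswise on those in the same way, one across the middle on top; at the start this one is in the bottom layer.
- green_case: green cuvette case, a closed loose box 110 mm long (its x), 30 mm wide (its y), 28 mm high (z), about 110 g, with a small white label on top; origin at the centre of its underside, z up. The five cases are piled crosswise in three layers on a fixed white disc (152 mm across, 6 mm thick): two side by side, 60 mm apart centre to centre (30 mm clear between them), two crosswise on those in the same way, one across the middle on top; at the start this one is in the bottom layer.
- black_holder: black holder, a fixed shallow tray on the work surface, outside 134 mm (its x) by 54 mm (its y), inside 126 by 46 mm, floor 4 mm thick with a short grey strip in the middle, rim 4 mm thick, its top 10 mm above the work surface; origin at the centre of its underside, on the work surface, z up. A case lies flat in it lengthwise, either way round.
- red_holder: red holder, a fixed shallow tray on the work surface, outside 134 mm (its x) by 54 mm (its y), inside 126 by 46 mm, floor 4 mm thick with a short grey strip in the middle, rim 4 mm thick, its top 10 mm above the work surface; origin at the centre of its underside, on the work surface, z up. A case lies flat in it lengthwise, either way round.
- yellow_holder: yellow holder, a fixed shallow tray on the work surface, outside 134 mm (its x) by 54 mm (its y), inside 126 by 46 mm, floor 4 mm thick with a short grey strip in the middle, rim 4 mm thick, its top 10 mm above the work surface; origin at the centre of its underside, on the work surface, z up. A case lies flat in it lengthwise, either way round.
- blue_holder: blue holder, a fixed shallow tray on the work surface, outside 134 mm (its x) by 54 mm (its y), inside 126 by 46 mm, floor 4 mm thick with a short grey strip in the middle, rim 4 mm thick, its top 10 mm above the work surface; origin at the centre of its underside, on the work surface, z up. A case lies flat in it lengthwise, either way round.
- green_holder: green holder, a fixed shallow tray on the work surface, outside 134 mm (its x) by 54 mm (its y), inside 126 by 46 mm, floor 4 mm thick with a short grey strip in the middle, rim 4 mm thick, its top 10 mm above the work surface; origin at the centre of its underside, on the work surface, z up. A case lies flat in it lengthwise, either way round.
Mind the look-alikes: they are no part of the job. Of the things shaped like the red_case, the red one is meant.

How it is judged (in metres and radians):
At the end, for the whole second after the job is handed in: Each of the five cases lies in the holder of its colour: centres within 12 mm horizontally, underside on the holder's floor (within 2.5 mm), upright within 0.1 rad, lengthwise within 0.25 rad (either way round), at rest and released (horizontal distance between black_case and black_holder below 0.012 m and z of black_case in the frame of black_holder below 0.0065 m and angle between each of black_case, red_case, yellow_case, blue_case, green_case's own z axis and vertical below 0.1 rad and angle between the x axis of black_case and the x axis of black_holder, either way round below 0.25 rad and linear speed of each of black_case, red_case, yellow_case, blue_case, green_case below 0.02 m/s and contact force between each of black_case, red_case, yellow_case, blue_case, green_case and the fingers below 0.1 N and horizontal distance between red_case and red_holder below 0.012 m and z of red_case in the frame of red_holder below 0.0065 m and angle between the x axis of red_case and the x axis of red_holder, either way round below 0.25 rad and horizontal distance between yellow_case and yellow_holder below 0.012 m and z of yellow_case in the frame of yellow_holder below 0.0065 m and angle between the x axis of yellow_case and the x axis of yellow_holder, either way round below 0.25 rad and horizontal distance between blue_case and blue_holder below 0.012 m and z of blue_case in the frame of blue_holder below 0.0065 m and angle between the x axis of blue_case and the x axis of blue_holder, either way round below 0.25 rad and horizontal distance between green_case and green_holder below 0.012 m and z of green_case in the frame of green_holder below 0.0065 m and angle between the x axis of green_case and the x axis of green_holder, either way round below 0.25 rad); the robot touches nothing.
It fails at once if a case is tipped over (more than 0.7 rad from upright) (angle between any of black_case, red_case, yellow_case, blue_case, green_case's own z axis and vertical above 0.7 rad).
It fails at once if a case is dropped or thrown (faster than 0.8 m/s with no finger on it) ((linear speed of black_case above 0.8 m/s and contact force between black_case and the fingers below 0.01 N) or (linear speed of red_case above 0.8 m/s and contact force between red_case and the fingers below 0.01 N) or (linear speed of yellow_case above 0.8 m/s and contact force between yellow_case and the fingers below 0.01 N) or (linear speed of blue_case above 0.8 m/s and contact force between blue_case and the fingers below 0.01 N) or (linear speed of green_case above 0.8 m/s and contact force between green_case and the fingers below 0.01 N)).
It also fails if it takes over 115 s, if anything falls off the work surface, if the arm or the gripper's body presses on something with over 40 N, if the wrist force passes 120 N, or if a joint passes its speed limit or range.

ROBOT

A 6-joint arm with a two-finger parallel gripper is mounted at the origin on the work surface. World frame = base frame: x ahead of the robot, y to its left, z up, the work surface at z = 0. Lengths are in mm, angles in rad, forces in N, time in s.
With the tool pointing down it reaches from about 375 to 925 mm from the base axis. Payload 5.7 kg.
Tool frame: the origin (TCP) lies midway between the tips of the shut fingers; the grasp point (between the pads) lies 19 mm behind it; x points along the fingers, z is the direction in which the jaws open and shut, and the axes are right-handed (so a half turn about x gives the same grasp; the last joint's range is limited). The gripper opens to 88 mm and grips with 3 to 60 N. Pads are 20 mm wide; open, the fingers measure 115 mm over their backs; the gripper's body (75 mm by 178 mm) begins 61 mm behind the grasp point.
Start: joints at [-0.115, 0.359, 1.51, -0, 1.272, -0.115], TCP at [599.968, -0.004, 222.623] pointing down, gripper open.
Joint ranges: [-2.97, 2.97], [-1.01, 2.36], [0.21, 2.38], [-0.96, 4.11], [0.2, 2.71], [-2.98, 2.98]. Speed limits (rad/s): [2.39, 2.39, 3.14, 3.14, 3.14, 3.14].

INTERFACE

Orientations are given as a unit quaternion [x, y, z, w].
In Python, from station import env, get_image, camera_params gives the robot as it stands.
- The arm moves only by the tool servo_tool, never from a script. Its argument "increments" is a list of rows, each a list of 4 numbers: the shift along the tool's x, y, z in cm, then the turn about the tool's x in degrees. A call has 1 to 12 rows; each row is the pose to reach, as a shift and turn from the pose commanded when the call began, along the tool's axes at that moment; what a row does not reach only later rows make up. A row lasts 1/12 s, in which the tool goes at most 41.7 mm and 7.16 degrees, less where a joint would pass 70% of its speed; a pose out of reach is approached as far as the arm can. A call with a gripper value outside its range is refused whole. "fingers" is the opening, from 0 (shut) to 1 (fully open), set as the call begins (left out, the last holds). The fingers move at their own pace and stop on an object; "squeeze" is the grip in N (left out, the last holds). Time passes only in rows, so rows that repeat a pose let the fingers close. It gives the time, the measured TCP pose, the force and the opening at its end, in the units of the state.
- env.get_obs(): the state, without advancing time (a new reading comes with each control period).
- get_image(name): name is "scene" or "side" or "wrist"; returns (picture, depth): 420x560x3 uint8, red, green, blue; 420x560 float32, mm along the optical axis (not along the pixel's ray), 0 where there is no reading.
- camera_params(name): a dict with "camera_matrix" (3x3 intrinsics, pixels), "world_from_camera" (4x4, takes a point from camera to world coordinates). Camera axes: x right, y up, looking along -z (the intrinsics and any distortion apply to the point x, -y, -z); pixel columns grow to the right and rows downward; lengths in mm; the calibration is good to about 2 mm. A picture is of the moment at which its call begins: read the wrist's pose just before it. camera_params takes no time and is no camera call; for the wrist camera it gives the pose at the moment of the call.
- env.finish_job(): hands the job in, once; it reports no verdict.
The state is a dict: "clock": time; "joints": joint angles; "qvel": joint speeds; "joint_efforts": joint torques, N m; "tcp_pos": TCP position; "orientation": TCP orientation; "force": force on the tool from outside, world axes, zero at the start; "moment": the same for the moment, N m; "finger_gap": opening from 0.0 (shut) to 1.0 (fully open).
Only numpy, scipy, OpenCV 4.12 (cv2) and the standard library are available. Lean on these libraries where they do the work, as an engineer would, in place of code of your own. Each camera call takes 0.05 s, during which the arm holds its last target.

## Working session

There is one attempt and no reset: what is moved stays moved. The work goes in short steps, Python scripts to look and compute and a tool call to move; the robot and the scene stay as the last step left them, time stands still between calls to the robot, and variables do not carry over. Pictures are saved under pics/ and viewed, and the job is handed in when it is done.

Besides the shell and the picture viewer there is one more tool, called as name([rows], argument=value, ...), one row to a line, values as JSON. servo_tool: Moves the arm, as the interface text tells. Its arguments: {"type":"object","properties":{"increments":{"type":"array","items":{"type":"array","items":{"type":"number"}}},"fingers":{"type":"number"},"squeeze":{"type":"number"}},"required":["increments"]}

```bash
ls; mkdir -p pics; python3 - <<'E'
from station import env,get_image,camera_params
import cv2,numpy as np
print(env.get_obs())
for n in ["scene","side","wrist"]:
    p=camera_params(n)
    im,d=get_image(n)
    print(n,p)
    cv2.imwrite(f"pics/{n}0.png",im[:,:,::-1]); np.savez(f"{n}0.npz",im=im,d=d,K=p["camera_matrix"],T=p["world_from_camera"])
E
```

```text
pics
{'clock': 0.0, 'joints': array([-1.15066047e-01,  3.59466496e-01,  1.51145147e+00,  6.78077118e-06,
        1.27250664e+00, -1.15091754e-01]), 'qvel': array([ 1.69243991e-03, -1.10782421e-03, -5.42353014e-04, -1.83067583e-03,
       -4.35545407e-05,  3.88663482e-04]), 'joint_efforts': array([-2.01257943e-03, -5.15376234e+01, -2.70722097e+01,  6.73234044e-02,
        3.48843460e-02, -1.61260368e-04]), 'tcp_pos': array([5.99293061e+02, 9.68985629e-02, 2.21825290e+02]), 'orientation': array([6.82647255e-05, 7.07749629e-01, 8.50292171e-05, 7.06463340e-01]), 'force': array([ 0.79110637, -0.71550531,  0.3761466 ]), 'moment': array([ 0.04219651,  0.01254025, -0.01941478]), 'finger_gap': 1.0003759646421828}
scene {'camera_matrix': array([[530.2717465 ,   0.        , 280.30027764],
       [  0.        , 530.2717465 , 212.86479748],
       [  0.        ,   0.        ,   1.        ]]), 'world_from_camera': array([[-8.28620471e-01, -3.82924411e-01,  4.08358923e-01,
         9.92319167e+02],
       [ 5.59572740e-01, -5.87826388e-01,  5.84241805e-01,
         7.16424733e+02],
       [ 1.63237
[... 538 characters left out ...]
315331e-02,  8.21171316e-01,  5.70580847e-01,
         7.17237360e+02],
       [ 0.00000000e+00,  0.00000000e+00,  0.00000000e+00,
         1.00000000e+00]])}
wrist {'camera_matrix': array([[360.04901938,   0.        , 279.59708511],
       [  0.        , 360.04901938, 206.92284506],
       [  0.        ,   0.        ,   1.        ]]), 'world_from_camera': array([[ 9.99999128e-01, -4.33674113e-04,  1.24763817e-03,
         5.98974310e+02],
       [ 5.44178332e-05,  9.57288874e-01,  2.89133201e-01,
         7.88372588e+01],
       [-1.31973973e-03, -2.89132881e-01,  9.57288063e-01,
         3.83229568e+02],
       [ 0.00000000e+00,  0.00000000e+00,  0.00000000e+00,
         1.00000000e+00]])}
```

View pics/scene0.png

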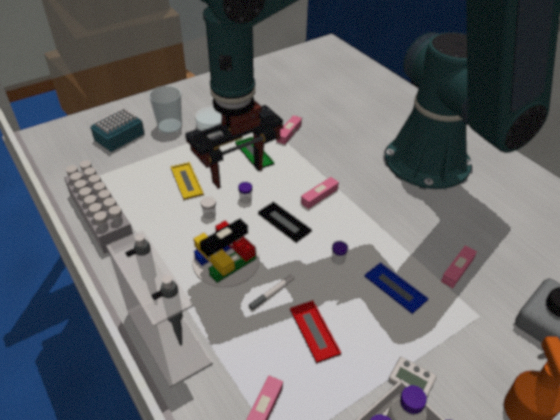

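View pics/side0.png

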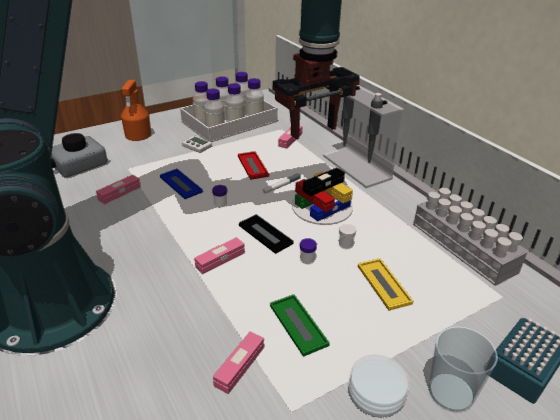

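View pics/wrist0.png

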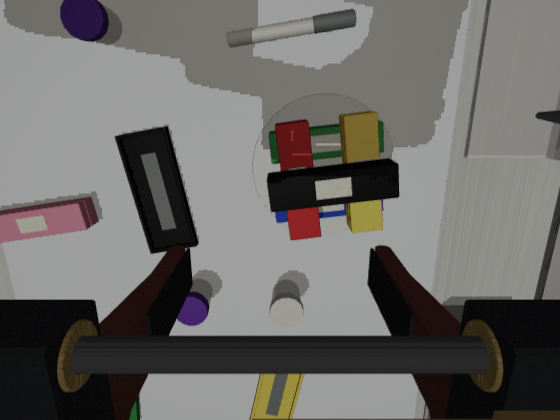

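The pile is at wrist ≈ (333,175): black on top, red left and yellow right in the middle layer, green at the back and blue in front at the bottom. The candidates for the red case are the red one in the pile at wrist (297,180), and the pink look-alikes at scene (320,192), (289,128), (459,266), (265,400) and wrist (45,218). I choose the red one in the pile.

```bash
cat > h.py <<'E'
import numpy as np,cv2
def load(n):
    z=np.load(n); return z["im"],z["d"],z["K"],z["T"]
def world(d,K,T):
    v,u=np.mgrid[0:d.shape[0],0:d.shape[1]]
    X=(u-K[0,2])/K[0,0]*d; Y=(v-K[1,2])/K[1,1]*d
    P=np.stack([X,-Y,-d,np.ones_like(d)],-1)@T.T
    return P[...,:3]
def ray(K,T,uv,z):
    uv=np.asarray(uv,float).reshape(-1,2)
    D=np.c_[(uv[:,0]-K[0,2])/K[0,0],-(uv[:,1]-K[1,2])/K[1,1],-np.ones(len(uv))]@T[:3,:3].T
    o=T[:3,3]; return (o+D*((z-o[2])/D[:,2])[:,None])[:,:2]
def masks(im):
    h=cv2.cvtColor(im,cv2.COLOR_RGB2HSV).astype(int); H,S,V=h[...,0],h[...,1],h[...,2]
    return dict(red=((H<6)|(H>174))&(S>190)&(V>70),yellow=(H>18)&(H<32)&(S>140)&(V>100),
      blue=(H>108)&(H<126)&(S>170)&(V>50),green=(H>45)&(H<75)&(S>140)&(V>40),black=(V<45))
def rect(pts):
    r=cv2.minAreaRect(pts.astype(np.float32)); b=cv2.boxPoints(r)
    e=b[1]-b[0]; f=b[2]-b[1]
    if np.linalg.norm(f)>np.linalg.norm(e): e,f=f,e
    return r[0],np.linalg.norm(e),np.linalg.norm(f),np.degrees(np.arctan2(e[1],e[0]))%180
def comps(m,minpx=60):
    n,l,s,c=cv2.connectedComponentsWithStats(m.astype(np.uint8),connectivity=8)
    return [(l==i) for i in range(1,n) if s[i,4]>=minpx]
E
python3 - <<'E'
from h import *
for n in ["scene","side","wrist"]:
    im,d,K,T=load(n+"0.npz"); W=world(d,K,T)
    print(n,"depth table z",np.median(W[...,2][d>0]))
    for c,m in masks(im).items():
        for k in comps(m):
            v,u=np.nonzero(k); z=np.median(W[k][:,2])
            if z>160: continue
            mz=(z<20)
            pts=ray(K,T,np.c_[u,v],10) if mz else W[k&(abs(W[...,2]-np.percentile(W[k][:,2],90))<5)][:,:2]
            if len(pts)<20: continue
            print(n,c,k.sum(),"px",int(u.mean()),int(v.mean()),"z%.0f"%z,"z90 %.0f"%np.percentile(W[k][:,2],90),np.round(rect(pts)[0],0),np.round(rect(pts)[1:],0))
E
```

```text
scene depth table z 1.2586313332910777
scene red 274 px 243 248 z60 z90 63 [615.  40.] [42. 26. 96.]
scene red 970 px 314 331 z4 z90 9 [593. 272.] [130.  49.  78.]
scene yellow 528 px 186 180 z4 z90 9 [ 599. -276.] [133.  50.  78.]
scene yellow 288 px 221 260 z61 z90 64 [673.  48.] [43. 29. 98.]
scene blue 65 px 199 257 z26 z90 34 [700. -12.] [ 26.   5. 100.]
scene blue 847 px 396 287 z5 z90 9 [382. 282.] [129.  52.  98.]
scene green 80 px 248 154 z6 z90 13 [ 407. -280.] [72. 14. 86.]
scene green 71 px 265 160 z5 z90 11 [ 378. -234.] [48. 24. 57.]
scene green 75 px 240 263 z21 z90 32 [637.  52.] [19.  5. 11.]
scene green 106 px 215 273 z29 z90 35 [694.  47.] [27. 11. 96.]
scene black 229 px 126 136 z23 z90 36 [ 665. -517.] [105.  10.  14.]
scene black 598 px 284 221 z5 z90 9 [471. -13.] [130.  51. 100.]
scene black 641 px 223 238 z87 z90 91 [647.  12.] [106.  29.   7.]
scene black 290 px 553 301 z80 z90 86 [185. 506.] [46. 17. 37.]
scene black 94 px 177 324 z122 z90 148 [835. 189.] [ 12.   3. 177.]
side depth table z 12.502425142347818
side red 373 px 252 165 z6 z90 10 [587. 260.] [1
[... 970 characters left out ...]
ellow 1328 px 275 396 z3 z90 9 [ 594. -290.] [84. 53. 78.]
wrist blue 113 px 281 215 z33 z90 34 [600. -36.] [11. 10. 95.]
wrist blue 110 px 332 213 z33 z90 34 [653. -34.] [26.  5.  7.]
wrist green 100 px 380 135 z33 z90 34 [695.  44.] [28.  3. 95.]
wrist green 208 px 324 130 z33 z90 34 [641.  50.] [28.  7.  7.]
wrist green 186 px 273 147 z33 z90 34 [593.  33.] [29.  6. 97.]
wrist green 145 px 326 154 z33 z90 34 [645.  26.] [27.  5.  6.]
wrist green 100 px 133 412 z8 z90 10 [ 409. -312.] [32.  9. 72.]
wrist black 207 px 101 24 z40 z90 43 [442. 139.] [33. 12. 62.]
wrist black 201 px 549 115 z67 z90 76 [829.  64.] [ 9.  3. 98.]
wrist black 4345 px 333 183 z89 z90 90 [644.   7.] [109.  30.   7.]
```

```bash
python3 - <<'E'
from h import *
A=dict(red=(590,266),yellow=(596,-282),blue=(379,276),green=(386,-288),black=(468,-18))
for n in ["scene","side","wrist"]:
    im,d,K,T=load(n+"0.npz"); W=world(d,K,T)
    M=masks(im); M["black"]=im.max(2)<60
    for c,m in M.items():
        r=np.hypot(W[...,0]-A[c][0],W[...,1]-A[c][1])<85
        g=m&r&(W[...,2]>-5)&(W[...,2]<16)
        if g.sum()<100: continue
        # all mask pixels cast on z=10 vs rim-only
        k=g&(abs(W[...,2]-np.percentile(W[g][:,2],95))<2.5)
        v,u=np.nonzero(k); p=W[k][:,:2]
        print(n,c,k.sum(),"z95 %.1f"%np.percentile(W[g][:,2],95),np.round(rect(p)[0],1),np.round(rect(p)[1:],1), "ray",np.round(rect(ray(K,T,np.c_[u,v],10))[0],1))
# vials / obstacles heights near
im,d,K,T=load("wrist0.npz"); W=world(d,K,T)
for nm,(u,v) in dict(purple1=(85,17),purple2=(192,308),white=(287,308),pen=(335,22)).items(): print(nm,np.round(W[v,u]))
im,d,K,T=load("side0.npz"); W=world(d,K,T)
for nm,(u,v) in dict(purple1=(219,189),purple2=(308,244),white=(347,230),pen=(288,183),rackL=(233,90),petri=(378,375),pinkY=(240,350),pink2=(220,250),pinkfar=(290,133),pip=(376,100)).items(): print(nm,np.round(W[v,u]))
im,d,K,T=load("scene0.npz"); W=world(d,K,T)
for nm,(u,v) in dict(pink3=(459,266),pink4=(265,400),ctr=(413,370)).items(): print(nm,np.round(W[v,u]))
E
```

```text
scene red 142 z95 10.6 [592.7 272.1] [130.1  50.3  77.9] ray [592.7 272. ]
scene yellow 70 z95 10.6 [ 599.7 -275.6] [127.5  49.9  78.3] ray [ 599.4 -275.6]
scene blue 132 z95 10.5 [381.5 281.3] [129.   51.4  97.5] ray [382.2 281.4]
scene green 18 z95 12.5 [ 407.6 -271.7] [127.9  30.  105. ] ray [ 405.7 -274. ]
scene black 106 z95 10.5 [470.4 -14.8] [130.8  52.5 100.9] ray [471.4 -13.2]
side red 64 z95 11.3 [588.4 263.3] [133.6  51.5  78.4] ray [588.7 263. ]
side yellow 228 z95 10.9 [ 596.6 -284.9] [136.2  54.   77.8] ray [ 596.1 -286. ]
side blue 101 z95 11.0 [378.4 273.8] [136.9  52.7  98.1] ray [379.  273.1]
side green 255 z95 10.9 [ 386.2 -287.5] [134.4  52.9  85.7] ray [ 385.7 -288.5]
side black 163 z95 10.8 [467.3 -22.3] [135.7  54.   99.8] ray [466.6 -21.9]
wrist yellow 257 z95 9.4 [ 593.9 -290.6] [84.8 53.8 78.7] ray [ 593.8 -289.7]
wrist black 1160 z95 9.5 [466.9 -18.9] [133.1  54.5 100.1] ray [467.8 -18.4]
purple1 [434. 144.  46.]
purple2 [ 505. -137.   45.]
white [ 606. -137.   45.]
pen [650. 146.  14.]
purple1 [431. 143.  46.]
purple2 [ 502. -144.   47.]
white [ 605. -145.   45.]
pen [632. 143.   0.]
rackL [656. 509. 128.]
petri [ 424. -465.   36.]
pinkY [ 258. -303.   27.]
pink2 [341. -50.  29.]
pinkfar [760. 340.  31.]
pip [831.  61. 226.]
pink3 [240. 326.  31.]
pink4 [759. 348.  27.]
ctr [493. 448.  17.]
```

servo_tool([
  [0.5,0.05,0.4,6.9],
  [1.2,0.1,0.8,13.8],
  [2,0.2,1.2,20.7],
  [2.8,0.3,1.6,27.7],
  [3.5,0.35,2,34.6],
  [4.2,0.4,2.4,41.5],
  [5,0.5,2.8,48.4],
  [5.8,0.55,3.2,55.3],
  [6.5,0.6,3.6,62.2],
  [7.2,0.7,4,69.2],
  [7.8,0.73,4.3,76.1],
  [8,0.73,4.43,83],
], fingers=0.6, squeeze=20)

```text
clock: 1.15
tcp_pos: [643.8, 7.4, 141.2]
orientation: [0.47, 0.529, -0.471, 0.528]
force: [-0.8, -0.5, -0.3]
finger_gap: 0.599
```

```bash
cat > snap.py <<'E'
import sys,cv2,numpy as np
from station import env,get_image,camera_params
def snap(n,tag):
    o=env.get_obs(); p=camera_params(n); im,d=get_image(n)
    cv2.imwrite(f"pics/{n}{tag}.png",im[:,:,::-1]); np.savez(f"{n}{tag}.npz",im=im,d=d,K=p["camera_matrix"],T=p["world_from_camera"])
def st():
    from scipy.spatial.transform import Rotation as R
    o=env.get_obs(); m=R.from_quat(o["orientation"]).as_matrix()
    print("t %.2f"%o["clock"],"tcp",np.round(o["tcp_pos"],1),"phi %.1f"%np.degrees(np.arctan2(m[1,2],m[0,2])),"tilt %.2f"%np.degrees(np.arccos(-m[2,0])),"gap mm %.1f"%(o["finger_gap"]*88),"F",np.round(o["force"],1),"j",np.round(o["joints"],2))
if __name__=="__main__":
    st()
    for a in sys.argv[2:]: snap(a,sys.argv[1])
E
python3 snap.py 1 wrist
```

```text
t 1.15 tcp [643.8   7.4 141.2] phi -83.3 tilt 0.12 gap mm 52.7 F [-0.8 -0.5 -0.3] j [-0.1   0.5   1.5   0.    1.15  1.36]
```

View pics/wrist1.png

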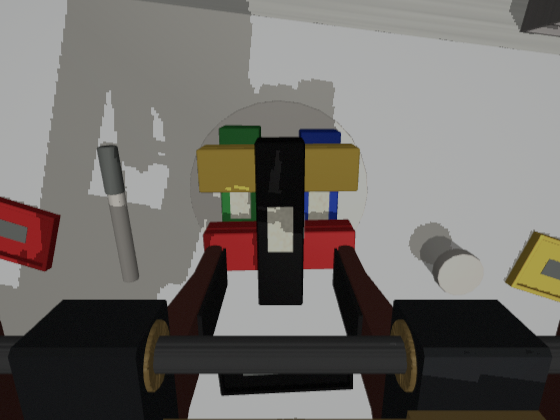

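The wrist view shows the black case centred (columns 256–304) between the finger tips, with red below at (280,245). I'll go down and grip.

servo_tool([
  [1,0,0,0],
  [2,0,0,0],
  [3,0,0,0],
  [4,0,0,0],
  [5,0,0,0],
  [5.7,0,0,0],
  [6.3,0,0,0],
  [6.7,0,0,0],
  [7,0,0,0],
  [7,0,0,0],
])

```text
clock: 2.03
tcp_pos: [644.0, 7.3, 72.1]
orientation: [0.468, 0.53, -0.469, 0.529]
force: [0.1, 0.3, -0.1]
finger_gap: 0.599
```

servo_tool([
  [0,0,0,0],
  [0,0,0,0],
  [0,0,0,0],
  [0,0,0,0],
  [0,0,0,0],
  [0,0,0,0],
], fingers=0.2)

```text
clock: 2.53
tcp_pos: [644.6, 7.3, 73.1]
orientation: [0.469, 0.529, -0.468, 0.53]
force: [-0.0, 0.3, 2.7]
finger_gap: 0.345
```

```bash
python3 snap.py 2 wrist
```

```text
t 2.53 tcp [644.6   7.3  73.1] phi -83.0 tilt 0.04 gap mm 30.4 F [-0.   0.3  2.7] j [-0.1   0.58  1.55  0.    1.01  1.35]
```

View pics/wrist2.png

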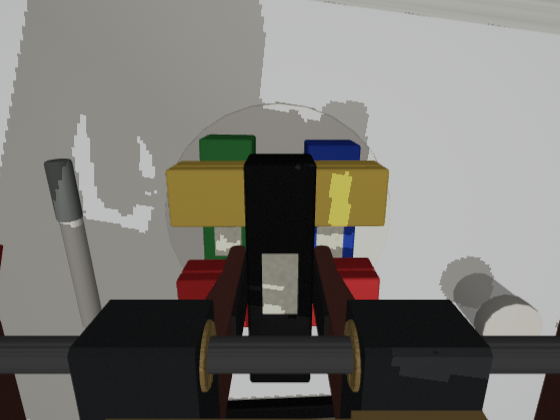

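servo_tool([
  [-0.2,0,0,0],
  [-0.6,0,0,0],
  [-1.2,0,0,0],
  [-2,0,0,0],
  [-3,0,0,0],
  [-4,0,0,0],
  [-5,0,0,0],
  [-5.6,0,0,0],
  [-6,0,0,0],
])

```text
clock: 3.33
tcp_pos: [645.0, 7.2, 134.3]
orientation: [0.469, 0.529, -0.468, 0.53]
force: [0.1, 0.1, -0.9]
finger_gap: 0.339
```

servo_tool([
  [0,-0.6,0,-3],
  [0,-1.8,0.05,-9],
  [0,-3.3,0.1,-16],
  [0,-5,0.15,-23],
  [0,-6.8,0.2,-30],
  [0,-8.7,0.2,-37],
  [0,-10.6,0.25,-44],
  [0,-12.5,0.3,-51],
  [0,-14.3,0.35,-58],
  [0,-16,0.4,-65],
  [0,-17.3,0.4,-72],
  [0,-17.9,0.4,-79],
])

```text
clock: 4.33
tcp_pos: [464.6, -18.4, 132.6]
orientation: [0.023, 0.707, -0.023, 0.706]
force: [0.6, -0.5, -1.1]
finger_gap: 0.339
```

servo_tool([
  [0,0,0,-6],
  [0,0,0,-11],
  [0,0,0,-14],
  [0,0,0,-14],
])

```text
clock: 4.67
tcp_pos: [467.0, -18.5, 132.9]
orientation: [-0.062, 0.704, 0.062, 0.704]
force: [-0.3, -0.5, -1.0]
finger_gap: 0.338
```

```bash
python3 snap.py 3 wrist side
```

```text
t 4.67 tcp [467.  -18.5 132.9] phi 10.1 tilt 0.00 gap mm 29.8 F [-0.3 -0.5 -1. ] j [-0.19  0.28  1.9   0.    0.96 -0.36]
```

View pics/wrist3.png

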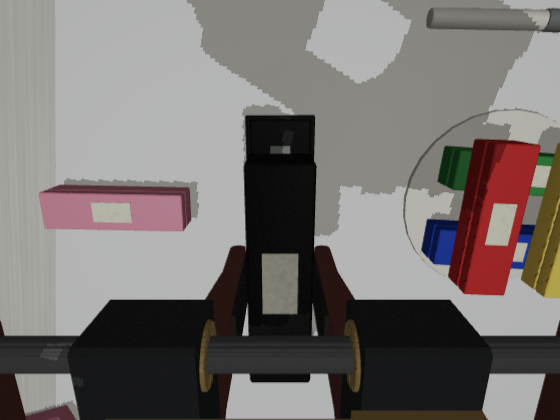

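View pics/side3.png

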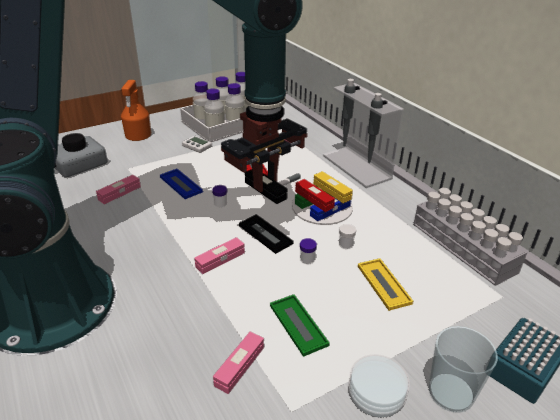

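```bash
cat > lab.py <<'E'
import sys
from h import *
# held case: label centre and top extents from wrist picture; label = bright pixels near (280,285)
im,d,K,T=load(sys.argv[1]); W=world(d,K,T)
v0,v1,u0,u1=230,330,240,320
sub=np.zeros(d.shape,bool); sub[v0:v1,u0:u1]=1
k=sub&(im.min(2)>110)
k=max(comps(k,50),key=lambda a:a.sum())
w=W[k]; print("label centre",np.round(rect(w[:,:2])[0],1),np.round(rect(w[:,:2])[1:],1),"z",np.round(np.median(w[:,2]),1))
E
python3 lab.py wrist3.npz
```

```text
label centre [460.7  12.4] [ 94.8  15.6 100.1] z 149.3
```

```bash
python3 - <<'E'
from h import *
im,d,K,T=load("wrist3.npz"); W=world(d,K,T)
sub=np.zeros(d.shape,bool); sub[140:400,235:325]=1
k=sub&(abs(W[...,2]-149.3)<4)
v,u=np.nonzero(k&(im.min(2)>110)); print(v.min(),v.max(),u.min(),u.max())
p=W[k&(im.min(2)>110)&(np.mgrid[0:420,0:560][0]<320)][:,:2]; print(rect(p))
a=W[k][:,:2]; dr=np.array([np.cos(np.radians(100)),np.sin(np.radians(100))]); s=(a-[467,-18.5])@dr; print("extent along",s.min(),s.max())
s=(p-[467,-18.5])@dr; print("label along",s.min(),s.max())
E
```

```text
166 334 243 297
((459.1251525878906, -1.1719703674316406), np.float32(70.81843), np.float32(20.582802), np.float32(111.411964))
extent along -55.83385499225197 54.354256291419865
label along -15.81547881445558 52.32204889960466
```

servo_tool([
  [0.5,0,0,0],
  [1.5,0,0,0],
  [2.8,0,0,0],
  [4.2,0,0,0],
  [5.6,0,0,0],
  [7,0,0,0],
  [8.3,0,0,0],
  [9.4,0,0,0],
  [10.3,0,0,0],
  [10.9,0,0,0],
  [11.3,0,0,0],
  [11.5,0,0,0],
])

```text
clock: 5.77
tcp_pos: [467.0, -18.5, 17.2]
orientation: [-0.062, 0.705, 0.062, 0.704]
force: [0.2, 0.5, -0.8]
finger_gap: 0.34
```

servo_tool([
  [0.05,0,0,0],
  [0.1,0,0,0],
  [0.15,0,0,0],
  [0.15,0,0,0],
])

```text
clock: 6.1
tcp_pos: [467.4, -18.5, 16.5]
orientation: [-0.062, 0.704, 0.062, 0.705]
force: [0.7, -0.1, -1.7]
finger_gap: 0.341
```

```bash
python3 snap.py 4 side
```

```text
t 6.10 tcp [467.4 -18.5  16.5] phi 10.0 tilt 0.04 gap mm 30.0 F [ 0.7 -0.1 -1.7] j [-0.19  0.48  1.99 -0.    0.66 -0.36]
```

servo_tool([
  [0.05,0,0,0],
  [0.1,0,0,0],
  [0.1,0,0,0],
])

```text
clock: 6.4
tcp_pos: [467.1, -18.5, 15.2]
orientation: [-0.062, 0.704, 0.062, 0.704]
force: [0.3, 0.2, -0.4]
finger_gap: 0.337
```

servo_tool([
  [0.05,0,0,0],
  [0.1,0,0,0],
  [0.1,0,0,0],
])

```text
clock: 6.65
tcp_pos: [467.1, -18.5, 15.0]
orientation: [-0.062, 0.704, 0.062, 0.704]
force: [-3.0, 0.1, 12.0]
finger_gap: 0.342
```

servo_tool([
  [-0.05,0,0,0],
  [-0.05,0,0,0],
  [-0.05,0,0,0],
  [-0.05,0,0,0],
], fingers=0.5)

```text
clock: 6.98
tcp_pos: [467.1, -18.5, 14.5]
orientation: [-0.062, 0.704, 0.062, 0.704]
force: [0.2, 0.2, 0.1]
finger_gap: 0.492
```

servo_tool([
  [-0.5,0,0,0],
  [-1.5,0,0,0],
  [-3,0,0,0],
  [-5,0,0,0],
  [-8,0,0,0],
  [-11,0,0,0],
  [-14,0,0,0],
  [-17,0,0,0],
  [-19,0,0,0],
  [-20,0,0,0],
  [-20,0,0,0],
  [-20,0,0,0],
])

```text
clock: 7.98
tcp_pos: [466.8, -18.4, 214.3]
orientation: [-0.062, 0.704, 0.062, 0.704]
force: [-0.5, 1.5, -1.1]
finger_gap: 0.496
```

```bash
python3 snap.py 5 wrist
```

```text
t 7.98 tcp [466.8 -18.4 214.3] phi 10.0 tilt 0.01 gap mm 43.7 F [-0.5  1.5 -1.1] j [-0.19  0.18  1.8  -0.    1.17 -0.36]
```

View pics/wrist5.png

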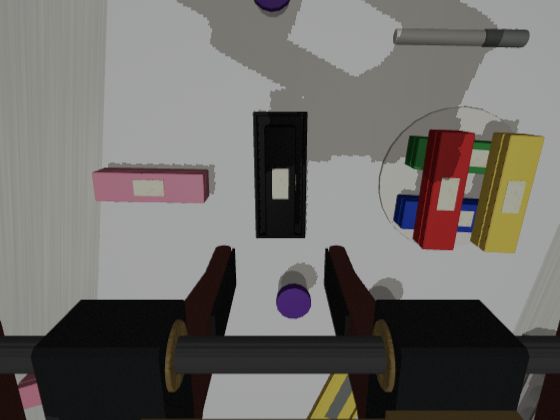

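Black sits centred in its holder at (280,180), with the label up. The rest of the pile is undisturbed: red at (445,190), yellow at (508,190). Now to measure the middle layer.

```bash
cat > top.py <<'E'
import sys
from h import *
f,z=sys.argv[1],float(sys.argv[2])
im,d,K,T=load(f); W=world(d,K,T); M=masks(im)
for c in sys.argv[3:]:
    m=M[c]|(im.min(2)>110)
    near=(abs(W[...,2]-z)<5)
    ks=comps(cv2.morphologyEx((m&near).astype(np.uint8),cv2.MORPH_OPEN,np.ones((3,3))),200)
    for k in ks:
        if (M[c]&k).sum()<150: continue
        v,u=np.nonzero(k); r=rect(ray(K,T,np.c_[u,v],z)); w=rect(W[k][:,:2])
        print(c,"zmed %.1f"%np.median(W[k][:,2]),"ray",np.round(r[0],1),np.round(r[1:],1),"depth",np.round(w[0],1))
E
python3 top.py wrist5.npz 62 red yellow; python3 top.py wrist5.npz 34 blue green; python3 - <<'E'
from h import *
im,d,K,T=load("wrist5.npz"); W=world(d,K,T)
for z in (32,10):
    k=(np.max(im,2)<70)&(abs(W[...,2]-z)<3)&(np.hypot(W[...,0]-467,W[...,1]+18)<80); print(z,np.round(rect(W[k][:,:2])[0],1),rect(W[k][:,:2])[1:])
E
```

```text
red zmed 61.2 ray [614.9   4.8] [108.4  29.5  97.7] depth [615.5   4.5]
yellow zmed 61.2 ray [673.7  12.7] [108.9  29.6  97.2] depth [674.6  12.2]
blue zmed 33.0 ray [598.1 -27.6] [29.3 14.3 97.8] depth [599.3 -28. ]
blue zmed 33.3 ray [656.5 -21. ] [28.8 15.  96.6] depth [656.8 -21.4]
green zmed 33.1 ray [592.2  33. ] [28.6  8.7 98.5] depth [593.   32.9]
green zmed 33.3 ray [648.6  39.1] [29.2 16.  96.9] depth [649.  39.]
32 [466.3 -18.9] (np.float32(108.631325), np.float32(30.012098), np.float32(100.00799))
10 [442.  -23.2] (np.float32(132.4571), np.float32(103.69104), np.float32(100.183655))
```

servo_tool([
  [0,0,1,0],
  [0,0,3,0],
  [0.5,-0.1,5.5,0.5],
  [1.5,-0.15,8,1],
  [3,-0.2,10.5,1.5],
  [4.5,-0.25,12.5,2],
  [6,-0.3,14,2.5],
  [7.5,-0.3,14.7,2.5],
  [9,-0.3,15,2.5],
  [10,-0.3,15,2.5],
  [10,-0.3,15,2.5],
])

```text
clock: 8.95
tcp_pos: [613.0, 5.0, 110.5]
orientation: [-0.046, 0.708, 0.047, 0.703]
force: [0.2, -0.9, -0.5]
finger_gap: 0.498
```

```bash
python3 snap.py 6 wrist
```

```text
t 8.95 tcp [613.    5.  110.5] phi 7.5 tilt 0.40 gap mm 43.9 F [ 0.2 -0.9 -0.5] j [-0.1   0.5   1.59  0.    1.06 -0.24]
```

View pics/wrist6.png

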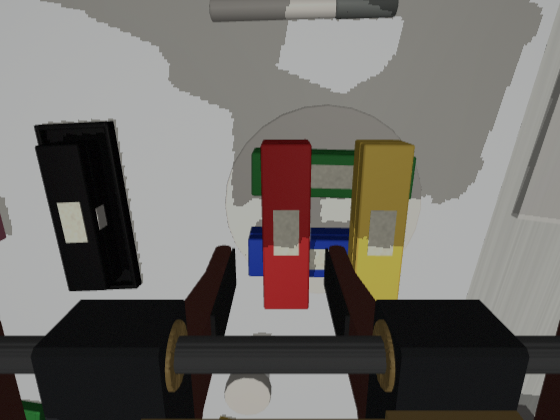

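servo_tool([
  [0,0,0,0],
  [0,0,0,0],
  [0,0,0,0],
])

```text
clock: 9.25
tcp_pos: [615.8, 4.5, 115.6]
orientation: [-0.046, 0.705, 0.046, 0.706]
force: [-0.2, -0.3, -0.7]
finger_gap: 0.502
```

Settled at (615.8, 4.5, 115.6). Next, down 71 mm.

servo_tool([
  [0.8,0,0,0],
  [1.8,0,0,0],
  [2.8,0,0,0],
  [3.8,0,0,0],
  [4.8,0,0,0],
  [5.6,0,0,0],
  [6.3,0,0,0],
  [6.8,0,0,0],
  [7.1,0,0,0],
  [7.1,0,0,0],
  [7.1,0,0,0],
])

```text
clock: 10.17
tcp_pos: [615.4, 4.6, 43.7]
orientation: [-0.046, 0.706, 0.046, 0.706]
force: [-0.2, -0.5, -0.8]
finger_gap: 0.502
```

servo_tool([
  [0,0,0,0],
  [0,0,0,0],
  [0,0,0,0],
  [0,0,0,0],
  [0,0,0,0],
  [0,0,0,0],
], fingers=0.2)

```text
clock: 10.67
tcp_pos: [615.8, 4.6, 44.2]
orientation: [-0.046, 0.705, 0.046, 0.706]
force: [-0.6, -0.4, 3.2]
finger_gap: 0.335
```

servo_tool([
  [-0.2,0,0,0],
  [-0.6,0,0,0],
  [-1.2,0,0,0],
  [-2,0,0,0],
  [-3,0,0,0],
  [-4.2,0,0,0],
  [-5.4,0,0,0],
  [-6.4,0,0,0],
  [-7.2,0,0,0],
  [-7.6,0,0,0],
])

```text
clock: 11.5
tcp_pos: [616.2, 4.5, 121.6]
orientation: [-0.046, 0.705, 0.046, 0.706]
force: [-0.2, 0.0, -1.3]
finger_gap: 0.338
```

```bash
python3 snap.py 7 wrist
```

```text
t 11.50 tcp [616.2   4.5 121.6] phi 7.5 tilt 0.13 gap mm 29.7 F [-0.2  0.  -1.3] j [-0.1   0.48  1.58  0.    1.07 -0.24]
```

View pics/wrist7.png

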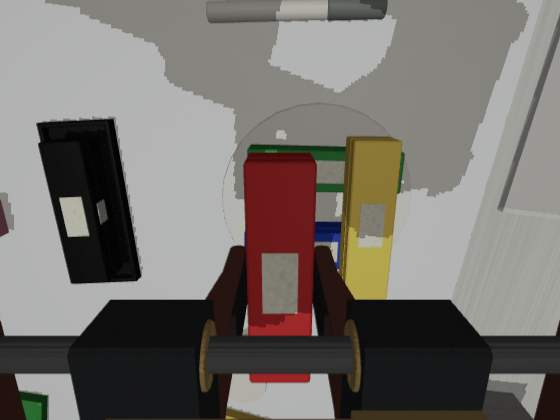

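servo_tool([
  [0,0.6,0,0],
  [0,2,0.1,2],
  [0,4.2,0.15,4],
  [0,6.8,0.2,6],
  [0,9.5,0.3,8],
  [0,12.3,0.4,10],
  [0,15.1,0.5,12],
  [0,17.9,0.6,14],
  [0,20.6,0.7,16],
  [0,23,0.75,18],
  [0,25,0.8,19.5],
  [0,26,0.8,19.5],
])

```text
clock: 12.55
tcp_pos: [588.1, 266.1, 118.7]
orientation: [0.074, 0.704, -0.074, 0.703]
force: [0.4, 0.2, -1.1]
finger_gap: 0.34
```

servo_tool([
  [0,0.35,0,0],
  [0,0.35,0,0],
  [0,0.35,0,0],
  [0,0.35,0,0],
])

```text
clock: 12.88
tcp_pos: [590.1, 265.6, 119.4]
orientation: [0.074, 0.703, -0.074, 0.703]
force: [-1.2, 0.1, -1.8]
finger_gap: 0.335
```

```bash
python3 snap.py 8 wrist; cat > held.py <<'E'
import sys
from h import *
# f, colour, tcp x,y,z, length angle ; prints held-case extents and holder rect (visible far part)
f,c=sys.argv[1:3]; x,y,z,a=map(float,sys.argv[3:7])
im,d,K,T=load(f); W=world(d,K,T); M=masks(im); M["black"]=im.max(2)<60
dr=np.array([np.cos(np.radians(a)),np.sin(np.radians(a))]); n=np.array([-dr[1],dr[0]])
k=(M[c]|(im.min(2)>110))&(abs(W[...,2]-(z+17))<5)&(np.hypot(W[...,0]-x,W[...,1]-y)<75)
s=W[k][:,:2]-[x,y]; print("case along %.1f %.1f across %.1f %.1f"%((s@dr).min(),(s@dr).max(),(s@n).min(),(s@n).max()),"top z %.1f"%np.median(W[k][:,2]),"angle",rect(W[k][:,:2])[3])
k=M[c]&(W[...,2]<13)&(W[...,2]>7)&(np.hypot(W[...,0]-x,W[...,1]-y)<100)
s=W[k][:,:2]-[x,y]; print("holder rim along %.1f %.1f across %.1f %.1f"%((s@dr).min(),(s@dr).max(),(s@n).min(),(s@n).max()),k.sum())
E
python3 held.py wrist8.npz red 589 267 121.6 78
```

```text
t 12.88 tcp [590.1 265.6 119.4] phi -12.0 tilt 0.04 gap mm 29.5 F [-1.2  0.1 -1.8] j [ 0.32  0.53  1.51 -0.    1.11  0.53]
case along -56.4 53.3 across -15.8 22.9 top z 136.4 angle 77.9084
holder rim along 32.5 67.8 across -26.6 26.2 629
```

View pics/wrist8.png

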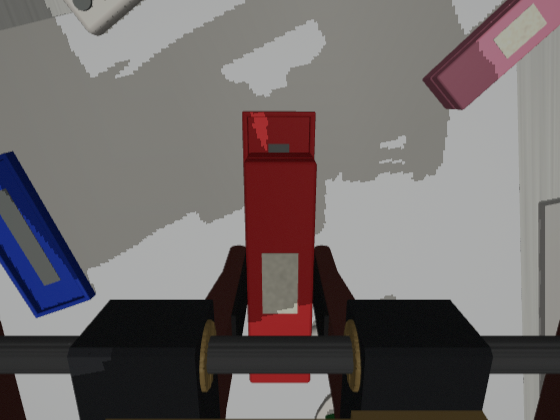

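Aligned in line with the holder; it needs about 2 mm along. I'll lower it.

servo_tool([
  [0.5,0.1,0,0],
  [1.5,0.2,0,0],
  [2.8,0.2,0,0],
  [4.2,0.2,0,0],
  [5.6,0.2,0,0],
  [7,0.2,0,0],
  [8.2,0.2,0,0],
  [9.1,0.2,0,0],
  [9.7,0.2,0,0],
  [10.1,0.2,0,0],
  [10.1,0.2,0,0],
])

```text
clock: 13.85
tcp_pos: [590.1, 268.6, 17.8]
orientation: [0.074, 0.704, -0.074, 0.703]
force: [-0.3, 0.1, -0.8]
finger_gap: 0.34
```

servo_tool([
  [0.1,0,0,0],
  [0.15,0,0,0],
  [0.15,0,0,0],
])

```text
clock: 14.1
tcp_pos: [590.9, 269.0, 17.7]
orientation: [0.074, 0.703, -0.074, 0.704]
force: [0.4, 0.1, -1.5]
finger_gap: 0.339
```

servo_tool([
  [0.1,0,0,0],
  [0.15,0,0,0],
  [0.15,0,0,0],
])

```text
clock: 14.35
tcp_pos: [590.5, 268.8, 15.8]
orientation: [0.074, 0.703, -0.074, 0.703]
force: [0.0, 0.1, -1.3]
finger_gap: 0.34
```

servo_tool([
  [0.05,0,0,0],
  [0.1,0,0,0],
  [0.1,0,0,0],
  [0.1,0,0,0],
])

```text
clock: 14.68
tcp_pos: [590.4, 268.8, 14.6]
orientation: [0.074, 0.703, -0.074, 0.703]
force: [0.0, 0.2, -1.4]
finger_gap: 0.339
```

servo_tool([
  [0.05,0,0,0],
  [0.05,0,0,0],
  [0.05,0,0,0],
])

```text
clock: 14.93
tcp_pos: [590.5, 268.8, 14.2]
orientation: [0.074, 0.703, -0.074, 0.703]
force: [0.1, -0.6, -0.9]
finger_gap: 0.338
```

servo_tool([
  [0,0,0,0],
  [0,0,0,0],
  [0,0,0,0],
  [0,0,0,0],
], fingers=0.5)

```text
clock: 15.27
tcp_pos: [590.5, 268.8, 14.2]
orientation: [0.074, 0.703, -0.074, 0.703]
force: [0.0, 0.3, 0.4]
finger_gap: 0.495
```

servo_tool([
  [-0.5,0,0,0],
  [-1.5,0,0,0],
  [-3,0,0,0],
  [-5,0,0,0],
  [-8,0,0,0],
  [-11,0,0,0],
  [-14,0,0,0],
  [-16,0,0,0],
  [-17,0,0,0],
  [-17,0,0,0],
  [-17,0,0,0],
])

```text
clock: 16.18
tcp_pos: [590.4, 268.8, 184.3]
orientation: [0.074, 0.703, -0.074, 0.703]
force: [-0.0, -0.5, -1.5]
finger_gap: 0.5
```

```bash
python3 snap.py 9 wrist
```

```text
t 16.18 tcp [590.4 268.8 184.3] phi -12.0 tilt 0.02 gap mm 44.0 F [-0.  -0.5 -1.5] j [0.32 0.46 1.44 0.   1.24 0.53]
```

View pics/wrist9.png

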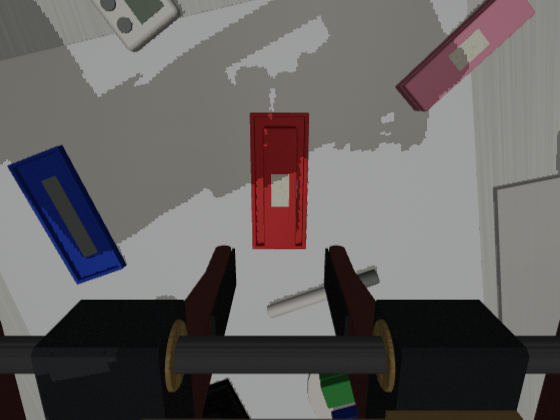

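Red is seated in its holder at (279,180). Next, yellow.

servo_tool([
  [0,-0.8,0.4,0],
  [0,-2.8,1.6,-2],
  [0,-5.2,3,-4],
  [0,-7.8,4.5,-6],
  [0,-10.5,6.1,-8],
  [0.5,-13.2,7.6,-10],
  [1.5,-15.8,9.2,-12],
  [2.5,-18.3,10.6,-14],
  [3.8,-20.5,11.9,-16],
  [5,-22.2,12.9,-18],
  [6,-23.1,13.4,-19.3],
  [7,-23.3,13.5,-19.3],
])

```text
clock: 17.23
tcp_pos: [673.4, 9.8, 111.5]
orientation: [-0.045, 0.707, 0.044, 0.705]
force: [0.3, -0.5, -0.2]
finger_gap: 0.499
```

servo_tool([
  [0,0,0,0],
  [0,0,0,0],
  [0,0,0,0],
])

```text
clock: 17.48
tcp_pos: [673.7, 13.7, 114.0]
orientation: [-0.045, 0.706, 0.045, 0.705]
force: [0.4, 0.0, -0.1]
finger_gap: 0.501
```

```bash
python3 snap.py 10 wrist;python3 top.py wrist10.npz 62 yellow;python3 top.py wrist10.npz 34 blue green;  python3 - <<'E'
from h import *
im,d,K,T=load("wrist9.npz"); W=world(d,K,T)
k=masks(im)["blue"]&(W[...,2]>7)&(W[...,2]<13); print("blue holder",[(rect(W[q][:,:2])) for q in comps(k,150)])
E
```

```text
t 17.48 tcp [673.7  13.7 114. ] phi 7.3 tilt 0.05 gap mm 44.1 F [ 0.4  0.  -0.1] j [-0.08  0.56  1.45  0.    1.13 -0.21]
yellow zmed 61.1 ray [675.   12.4] [107.9  29.1  97.3] depth [675.2  11.6]
blue zmed 33.1 ray [628.2 -24. ] [68.3 29.4  6.6] depth [627.9 -24.7]
blue zmed 32.9 ray [699.  -15.8] [28.7  5.2 96.6] depth [699.2 -16.6]
green zmed 33.1 ray [622.5  36.3] [65.  29.3  6.1] depth [622.2  35.9]
green zmed 33.1 ray [693.   43.8] [28.5  8.8 97.3] depth [693.2  43.6]
blue holder [((377.8849182128906, 277.82080078125), np.float32(132.18993), np.float32(54.801136), np.float32(98.17593))]
```

View pics/wrist10.png

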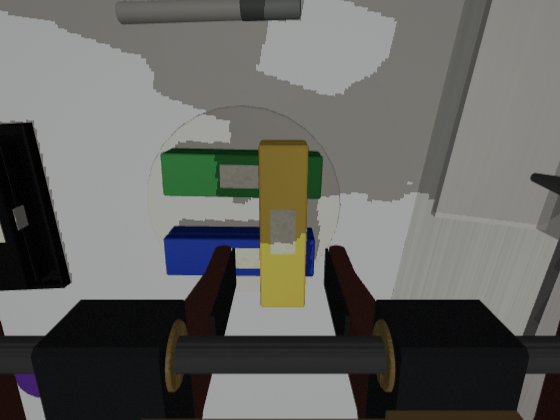

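servo_tool([
  [0.8,-0.1,0.1,0],
  [1.8,-0.15,0.1,0],
  [2.8,-0.15,0.1,0],
  [3.8,-0.15,0.1,0],
  [4.8,-0.15,0.1,0],
  [5.6,-0.15,0.1,0],
  [6.3,-0.15,0.1,0],
  [6.8,-0.15,0.1,0],
  [7,-0.15,0.1,0],
  [7,-0.15,0.1,0],
  [7,-0.15,0.1,0],
])

```text
clock: 18.45
tcp_pos: [675.4, 11.4, 44.3]
orientation: [-0.045, 0.706, 0.045, 0.706]
force: [-0.1, 0.8, 1.1]
finger_gap: 0.499
```

servo_tool([
  [0,0,0,0],
  [0,0,0,0],
  [0,0,0,0],
  [0,0,0,0],
  [0,0,0,0],
  [0,0,0,0],
], fingers=0.2)

```text
clock: 18.95
tcp_pos: [675.7, 11.4, 44.7]
orientation: [-0.045, 0.705, 0.045, 0.706]
force: [0.0, -0.4, 4.2]
finger_gap: 0.341
```

servo_tool([
  [-0.2,0,0,0],
  [-0.6,0,0,0],
  [-1.2,0,0,0],
  [-2,0,0,0],
  [-3,0,0,0],
  [-4.2,0,0,0],
  [-5.4,0,0,0],
  [-6.4,0,0,0],
  [-7.2,0,0,0],
  [-7.6,0,0,0],
  [-7.6,0,0,0],
])

```text
clock: 19.87
tcp_pos: [676.1, 11.4, 121.7]
orientation: [-0.045, 0.705, 0.045, 0.706]
force: [0.0, 0.1, -0.5]
finger_gap: 0.336
```

servo_tool([
  [0,-0.6,-0.25,0],
  [0,-2,-0.8,1.5],
  [0,-4,-1.7,3],
  [0,-6.5,-2.7,5],
  [0,-9,-3.7,7],
  [0,-11.5,-4.8,9],
  [0,-14,-5.8,11],
  [0,-16.5,-6.9,13],
  [0,-19,-7.9,15],
  [0,-21.5,-8.9,16],
  [0,-23.8,-9.9,17],
  [0,-25.6,-10.7,18],
])

```text
clock: 20.87
tcp_pos: [599.6, -259.0, 119.2]
orientation: [0.067, 0.705, -0.067, 0.703]
force: [0.7, 0.5, -1.2]
finger_gap: 0.339
```

```bash
python3 snap.py x
```

```text
t 20.87 tcp [ 599.6 -259.   119.2] phi -10.9 tilt 0.11 gap mm 29.9 F [ 0.7  0.5 -1.2] j [-0.51  0.53  1.49 -0.    1.11 -0.32]
```

servo_tool([
  [0,-1.3,-0.1,1.3],
  [0,-2.2,-0.15,1.3],
  [0,-2.6,-0.15,1.3],
  [0,-2.6,-0.15,1.3],
  [0,-2.6,-0.15,1.3],
])

```text
clock: 21.28
tcp_pos: [595.4, -280.6, 119.9]
orientation: [0.074, 0.703, -0.074, 0.703]
force: [1.0, 0.7, -1.1]
finger_gap: 0.338
```

```bash
python3 snap.py 11 wrist; python3 held.py wrist11.npz yellow 596.2 -281.3 121 78
```

```text
t 21.28 tcp [ 595.4 -280.6  119.9] phi -12.0 tilt 0.05 gap mm 29.7 F [ 1.   0.7 -1.1] j [-0.55  0.54  1.48  0.    1.12 -0.34]
case along -54.2 54.9 across -13.3 16.1 top z 136.4 angle 77.84498
holder rim along -36.0 64.5 across -26.7 26.5 498
```

View pics/wrist11.png

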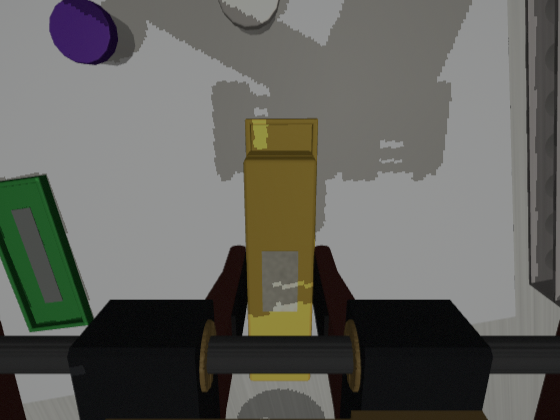

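servo_tool([
  [0.5,-0.1,0.1,0],
  [1.5,-0.2,0.1,0],
  [2.8,-0.25,0.1,0],
  [4.2,-0.25,0.1,0],
  [5.6,-0.25,0.1,0],
  [7,-0.25,0.1,0],
  [8.2,-0.25,0.1,0],
  [9.2,-0.25,0.1,0],
  [9.8,-0.25,0.1,0],
  [10.2,-0.25,0.1,0],
  [10.3,-0.25,0.1,0],
  [10.3,-0.25,0.1,0],
])

```text
clock: 22.33
tcp_pos: [596.0, -284.0, 17.1]
orientation: [0.074, 0.703, -0.074, 0.703]
force: [0.9, 0.4, -0.9]
finger_gap: 0.344
```

servo_tool([
  [0,0,0,0],
  [0,0,0,0],
])

```text
clock: 22.5
tcp_pos: [596.3, -284.3, 17.9]
orientation: [0.074, 0.703, -0.074, 0.704]
force: [-0.4, 0.5, -1.3]
finger_gap: 0.339
```

Target tip height is about 14.5, so 3 mm further.

servo_tool([
  [0.1,0,0,0],
  [0.2,0,0,0],
  [0.3,0,0,0],
  [0.3,0,0,0],
  [0.3,0,0,0],
])

```text
clock: 22.92
tcp_pos: [596.0, -284.1, 14.7]
orientation: [0.074, 0.703, -0.074, 0.703]
force: [-0.1, 1.4, 5.2]
finger_gap: 0.338
```

servo_tool([
  [0.05,0,0,0],
  [0.05,0,0,0],
  [0.05,0,0,0],
])

```text
clock: 23.17
tcp_pos: [596.0, -284.1, 14.6]
orientation: [0.074, 0.703, -0.074, 0.703]
force: [-2.0, 1.3, 8.0]
finger_gap: 0.342
```

Contact at 8 N. Release and rise.

servo_tool([
  [0,0,0,0],
  [0,0,0,0],
  [0,0,0,0],
  [0,0,0,0],
], fingers=0.5)

```text
clock: 23.5
tcp_pos: [595.7, -283.9, 13.4]
orientation: [0.074, 0.703, -0.074, 0.703]
force: [-0.4, -0.6, 0.1]
finger_gap: 0.502
```

servo_tool([
  [-0.5,0,0,0],
  [-1.5,0,0,0],
  [-3,0,0,0],
  [-5,0,0,0],
  [-8,0,0,0],
  [-11,0,0,0],
  [-14,0,0,0],
  [-16,0,0,0],
  [-17,0,0,0],
  [-17,0,0,0],
  [-17,0,0,0],
])

```text
clock: 24.42
tcp_pos: [595.7, -283.9, 183.7]
orientation: [0.074, 0.703, -0.074, 0.703]
force: [0.2, -0.7, -0.2]
finger_gap: 0.5
```

```bash
python3 snap.py 12 wrist;python3 - <<'E'
from h import *
im,d,K,T=load("wrist12.npz"); W=world(d,K,T)
k=masks(im)["green"]&(W[...,2]>7)&(W[...,2]<13); print("green holder",[(rect(W[q][:,:2])) for q in comps(k,100)])
E
```

```text
t 24.42 tcp [ 595.7 -283.9  183.7] phi -12.0 tilt 0.02 gap mm 44.0 F [ 0.2 -0.7 -0.2] j [-0.55  0.48  1.42 -0.    1.25 -0.34]
green holder [((386.1910705566406, -285.93499755859375), np.float32(133.50938), np.float32(54.467247), np.float32(86.26995))]
```

View pics/wrist12.png

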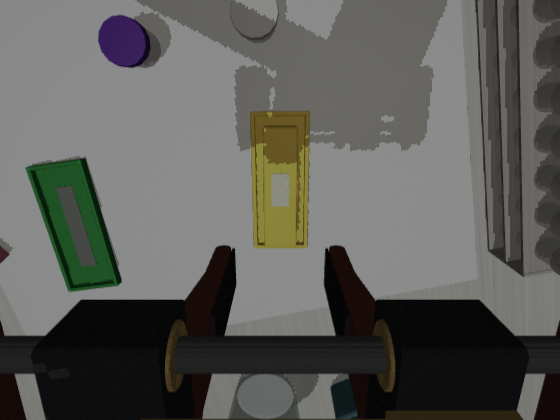

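servo_tool([
  [0,0.8,0,4],
  [0,2.8,-0.2,10],
  [0,5.6,-0.4,16],
  [0,8.6,-0.6,23],
  [0,11.8,-0.8,30],
  [0,15,-1,37],
  [0,18.2,-1.2,44],
  [0,21.4,-1.5,51],
  [0,24.6,-1.7,58],
  [0,27.6,-1.9,64],
  [0,30.2,-2.1,69],
  [0,31.8,-2.3,71],
])

```text
clock: 25.47
tcp_pos: [638.1, 34.8, 181.1]
orientation: [0.469, 0.53, -0.47, 0.528]
force: [-0.0, -1.5, -0.2]
finger_gap: 0.501
```

servo_tool([
  [0.5,-0.3,-0.2,0],
  [1,-0.3,-0.2,0],
  [1,0,0,0],
  [1,0,0,0],
])

```text
clock: 25.8
tcp_pos: [639.1, 30.4, 172.2]
orientation: [0.468, 0.53, -0.469, 0.529]
force: [0.5, -0.0, 0.6]
finger_gap: 0.501
```

```bash
python3 snap.py 13 wrist; python3 top.py wrist13.npz 34 blue green
```

```text
t 25.80 tcp [639.1  30.4 172.2] phi -83.0 tilt 0.12 gap mm 44.0 F [ 0.5 -0.   0.6] j [-0.06  0.46  1.48 -0.    1.21  1.39]
blue zmed 33.1 ray [648.7 -22.4] [107.5  29.2   6.7] depth [648.2 -22.8]
green zmed 33.1 ray [644.6  37.7] [108.6  28.7   6. ] depth [644.1  37.7]
```

View pics/wrist13.png

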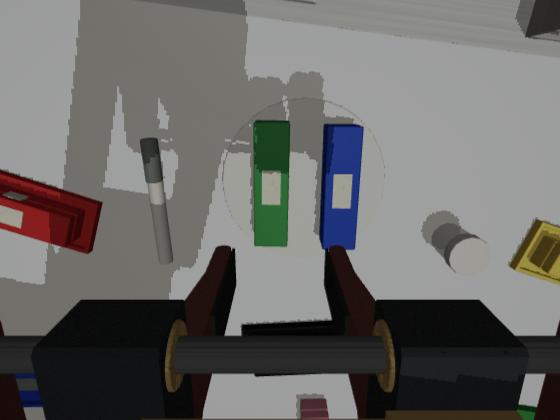

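servo_tool([
  [0.8,0.3,-0.3,0.4],
  [2,0.6,-0.65,0.8],
  [3.6,0.6,-0.65,0.8],
  [5.2,0.6,-0.65,0.8],
  [6.8,0.6,-0.65,0.8],
  [8.2,0.6,-0.65,0.8],
  [9.2,0.6,-0.65,0.8],
  [10,0.6,-0.65,0.8],
  [10.3,0.6,-0.65,0.8],
  [10.3,0.6,-0.65,0.8],
  [10.3,0.6,-0.65,0.8],
])

```text
clock: 26.77
tcp_pos: [645.0, 39.0, 70.9]
orientation: [0.472, 0.526, -0.472, 0.526]
force: [0.7, 0.5, 0.7]
finger_gap: 0.5
```

```bash
python3 snap.py 14 wrist; python3 top.py wrist14.npz 34 green
```

```text
t 26.77 tcp [645.   39.   70.9] phi -83.8 tilt 0.03 gap mm 44.0 F [0.7 0.5 0.7] j [-0.05  0.58  1.55  0.    1.01  1.42]
green zmed 33.1 ray [644.8  37.7] [108.5  28.9   6. ] depth [643.9  37.6]
```

View pics/wrist14.png

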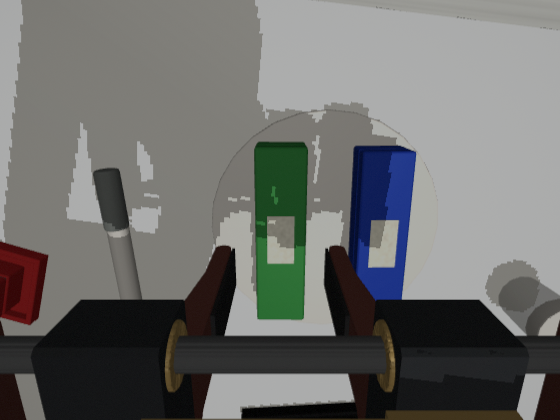

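servo_tool([
  [0.6,0,0.1,0],
  [1.5,0,0.1,0],
  [2.5,0,0.1,0],
  [3.5,0,0.1,0],
  [4.3,0,0.1,0],
  [4.9,0,0.1,0],
  [5.3,0,0.1,0],
  [5.4,0,0.1,0],
  [5.4,0,0.1,0],
])

```text
clock: 27.57
tcp_pos: [644.5, 38.1, 16.2]
orientation: [0.472, 0.527, -0.472, 0.526]
force: [-0.2, 0.7, 0.7]
finger_gap: 0.502
```

servo_tool([
  [0,0,0,0],
  [0,0,0,0],
  [0,0,0,0],
  [0,0,0,0],
  [0,0,0,0],
  [0,0,0,0],
], fingers=0.2)

```text
clock: 28.07
tcp_pos: [645.1, 38.1, 17.2]
orientation: [0.472, 0.526, -0.472, 0.527]
force: [-0.8, 0.2, 4.2]
finger_gap: 0.343
```

servo_tool([
  [-0.2,0,0,0],
  [-0.6,0,0,0],
  [-1.2,0,0,0],
  [-2,0,0,0],
  [-3,0,0,0],
  [-4.5,0,0,0],
  [-6.5,0,0,0],
  [-8.2,0,0,0],
  [-9.6,0,0,0],
  [-10.4,0,0,0],
  [-10.4,0,0,0],
])

```text
clock: 28.98
tcp_pos: [646.4, 38.0, 123.5]
orientation: [0.473, 0.525, -0.471, 0.528]
force: [0.2, -0.6, -1.5]
finger_gap: 0.338
```

servo_tool([
  [0,-0.4,0.4,-2],
  [0,-1.4,1.4,-6],
  [0,-3,3,-11],
  [0,-4.8,4.8,-16.5],
  [0,-6.7,6.7,-22],
  [0,-8.6,8.6,-28],
  [0,-10.6,10.6,-34],
  [0,-12.6,12.6,-40],
  [0,-14.6,14.6,-46],
  [0,-16.6,16.6,-52],
  [0,-18.5,18.6,-57],
  [0,-20.4,20.5,-62],
])

```text
clock: 29.98
tcp_pos: [462.6, -188.5, 120.1]
orientation: [0.132, 0.695, -0.132, 0.694]
force: [0.4, 0.3, 0.3]
finger_gap: 0.339
```

servo_tool([
  [0,-2.4,-0.7,-4],
  [0,-4.8,-1.4,-8],
  [0,-7,-2.1,-12],
  [0,-9,-2.7,-15],
  [0,-10.7,-3.2,-18.1],
  [0,-11.7,-3.5,-18.1],
  [0,-12,-3.6,-18.1],
  [0,-12,-3.6,-18.1],
  [0,-12,-3.6,-18.1],
])

```text
clock: 30.73
tcp_pos: [386.2, -285.3, 120.5]
orientation: [0.024, 0.707, -0.023, 0.707]
force: [-0.3, 0.5, -0.9]
finger_gap: 0.339
```

```bash
python3 snap.py 15 wrist; python3 held.py wrist15.npz green 386.2 -285.5 122 86.3
```

```text
t 30.73 tcp [ 386.2 -285.3  120.5] phi -3.8 tilt 0.04 gap mm 29.9 F [-0.3  0.5 -0.9] j [-0.78  0.32  1.88  0.    0.94 -0.71]
case along -56.7 53.5 across -14.3 15.4 top z 136.5 angle 86.13945
holder rim along 32.3 65.8 across -26.5 26.5 672
```

View pics/wrist15.png

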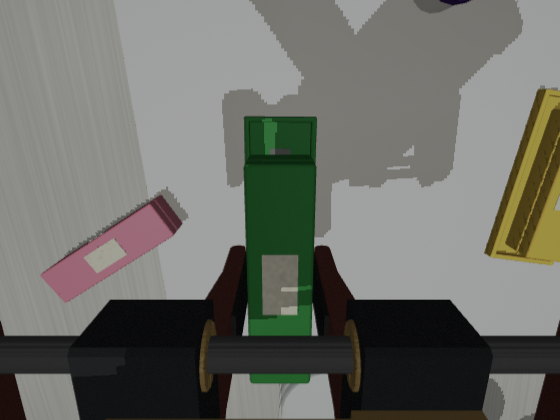

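servo_tool([
  [0.5,0,0,0],
  [1.5,0,0,0],
  [2.8,0,0,0],
  [4.2,0,0,0],
  [5.6,0,0,0],
  [7,0,0,0],
  [8.2,0,0,0],
  [9.2,0,0,0],
  [9.8,0,0,0],
  [10.2,0,0,0],
  [10.3,0,0,0],
  [10.3,0,0,0],
])

```text
clock: 31.78
tcp_pos: [386.2, -285.8, 17.6]
orientation: [0.023, 0.707, -0.023, 0.707]
force: [0.3, -0.8, -0.4]
finger_gap: 0.341
```

servo_tool([
  [0.1,0,0,0],
  [0.15,0,0,0],
  [0.15,0,0,0],
  [0.15,0,0,0],
])

```text
clock: 32.12
tcp_pos: [386.2, -286.0, 16.5]
orientation: [0.023, 0.707, -0.023, 0.707]
force: [-1.0, 0.4, -0.8]
finger_gap: 0.337
```

servo_tool([
  [0.05,0,0,0],
  [0.1,0,0,0],
  [0.15,0,0,0],
  [0.15,0,0,0],
  [0.15,0,0,0],
])

```text
clock: 32.53
tcp_pos: [386.1, -286.0, 15.1]
orientation: [0.023, 0.707, -0.023, 0.707]
force: [-0.8, -0.0, 6.3]
finger_gap: 0.338
```

servo_tool([
  [0.05,0,0,0],
  [0.05,0,0,0],
  [0.05,0,0,0],
])

```text
clock: 32.78
tcp_pos: [386.1, -286.0, 15.1]
orientation: [0.023, 0.707, -0.023, 0.707]
force: [-1.6, 0.9, 12.6]
finger_gap: 0.34
```

servo_tool([
  [0,0,0,0],
  [0,0,0,0],
  [0,0,0,0],
  [0,0,0,0],
], fingers=0.5)

```text
clock: 33.12
tcp_pos: [386.0, -285.9, 14.0]
orientation: [0.023, 0.707, -0.023, 0.707]
force: [-0.1, -0.5, -0.3]
finger_gap: 0.498
```

servo_tool([
  [-0.5,0,0,0],
  [-1.5,0,0,0],
  [-3,0,0,0],
  [-5,0,0,0],
  [-8,0,0,0],
  [-11,0,0,0],
  [-14,0,0,0],
  [-16,0,0,0],
  [-17,0,0,0],
  [-17,0,0,0],
  [-17,0,0,0],
])

```text
clock: 34.03
tcp_pos: [386.0, -285.7, 184.2]
orientation: [0.023, 0.707, -0.023, 0.707]
force: [0.5, 0.2, -0.5]
finger_gap: 0.498
```

```bash
python3 snap.py 16 wrist; python3 top.py wrist16.npz 32 green
```

```text
t 34.03 tcp [ 386.  -285.7  184.2] phi -3.7 tilt 0.03 gap mm 43.9 F [ 0.5  0.2 -0.5] j [-0.78  0.23  1.81 -0.    1.1  -0.72]
green zmed 31.1 ray [ 385.2 -287.1] [108.1  29.5  86.2] depth [ 385.2 -287.6]
```

View pics/wrist16.png

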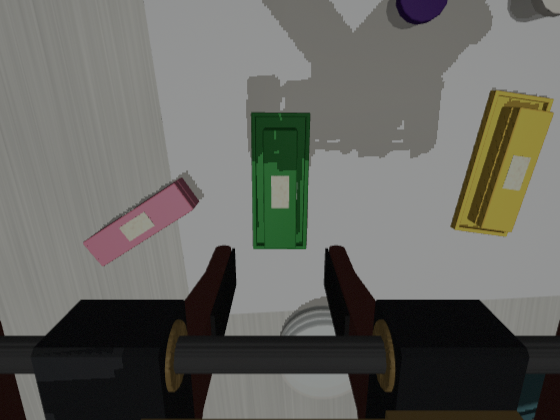

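servo_tool([
  [0,0.8,0.7,3],
  [0,2.6,2.3,9],
  [0,5,4.4,16],
  [0,7.5,6.6,23],
  [0,10,8.8,30],
  [0,12.5,11,37],
  [0,15,13.2,44],
  [0,17.5,15.4,51],
  [0,20,17.6,58],
  [0,22.5,19.8,65],
  [0,25,21.9,72],
  [0,26.7,23.4,77],
])

```text
clock: 35.08
tcp_pos: [637.3, -32.0, 181.4]
orientation: [0.459, 0.539, -0.46, 0.537]
force: [1.2, -0.5, 1.4]
finger_gap: 0.503
```

```bash
python3 snap.py x
```

```text
t 35.08 tcp [637.3 -32.  181.4] phi -81.0 tilt 0.21 gap mm 44.2 F [ 1.2 -0.5  1.4] j [-0.16  0.45  1.47  0.    1.23  1.25]
```

servo_tool([
  [0.4,0.8,-0.6,2.6],
  [1.4,1.3,-0.95,2.6],
  [3,1.35,-0.95,2.6],
  [4.8,1.35,-0.95,2.6],
  [6.6,1.35,-0.95,2.6],
  [8.2,1.35,-0.95,2.6],
  [9.6,1.35,-0.95,2.6],
  [10.6,1.35,-0.95,2.6],
  [11,1.35,-0.95,2.6],
  [11,1.35,-0.95,2.6],
  [11,1.35,-0.95,2.6],
])

```text
clock: 36.0
tcp_pos: [648.3, -23.1, 73.8]
orientation: [0.47, 0.529, -0.47, 0.528]
force: [0.1, 0.6, -0.6]
finger_gap: 0.501
```

```bash
python3 snap.py 17 wrist; python3 top.py wrist17.npz 34 blue
```

```text
t 36.00 tcp [648.3 -23.1  73.8] phi -83.3 tilt 0.04 gap mm 44.1 F [ 0.1  0.6 -0.6] j [-0.14  0.58  1.54 -0.    1.02  1.31]
blue zmed 33.1 ray [649. -23.] [108.8  29.    6.7] depth [648.2 -23.1]
```

View pics/wrist17.png

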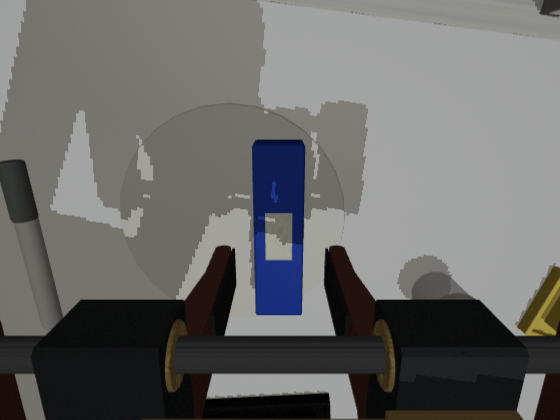

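servo_tool([
  [0.6,0,0,0],
  [1.5,0,0,0],
  [2.5,0,0,0],
  [3.5,0,0,0],
  [4.5,0,0,0],
  [5.1,0,0,0],
  [5.5,0,0,0],
  [5.7,0,0,0],
  [5.7,0,0,0],
])

```text
clock: 36.8
tcp_pos: [648.3, -22.9, 16.5]
orientation: [0.47, 0.529, -0.47, 0.528]
force: [-0.1, -0.1, -0.6]
finger_gap: 0.5
```

servo_tool([
  [0,0,0,0],
  [0,0,0,0],
  [0,0,0,0],
  [0,0,0,0],
  [0,0,0,0],
  [0,0,0,0],
], fingers=0.2)

```text
clock: 37.3
tcp_pos: [649.0, -23.0, 17.7]
orientation: [0.47, 0.528, -0.47, 0.529]
force: [0.5, 0.2, 3.3]
finger_gap: 0.338
```

servo_tool([
  [-0.2,0,0,0],
  [-0.6,0,0,0],
  [-1.2,0,0,0],
  [-2,0,0,0],
  [-3,0,0,0],
  [-4.5,0,0,0],
  [-6.5,0,0,0],
  [-8.2,0,0,0],
  [-9.6,0,0,0],
  [-10.4,0,0,0],
  [-10.4,0,0,0],
])

```text
clock: 38.22
tcp_pos: [650.2, -23.1, 124.0]
orientation: [0.471, 0.527, -0.469, 0.53]
force: [0.2, 0.2, -1.6]
finger_gap: 0.341
```

servo_tool([
  [0,-0.3,-0.4,-2],
  [0,-1.1,-1.6,-6],
  [0,-2.4,-3.4,-12],
  [0,-3.9,-5.5,-18],
  [0,-5.4,-7.6,-24],
  [0,-7,-9.8,-30.5],
  [0,-8.6,-12.1,-37],
  [0,-10.2,-14.4,-43.5],
  [0,-11.8,-16.6,-50],
  [0,-13.4,-18.8,-56],
  [0,-14.9,-21,-62],
  [0,-16.4,-23.1,-68],
])

```text
clock: 39.22
tcp_pos: [457.1, 188.1, 120.6]
orientation: [0.092, 0.702, -0.092, 0.701]
force: [0.3, -0.1, -1.5]
finger_gap: 0.335
```

servo_tool([
  [0,1.4,-2.1,-5],
  [0,2.7,-4.2,-10],
  [0,3.9,-6.1,-15],
  [0,5,-7.8,-20],
  [0,5.9,-9.2,-23.5],
  [0,6.4,-10,-23.5],
  [0,6.55,-10.2,-23.5],
  [0,6.55,-10.2,-23.5],
  [0,6.55,-10.2,-23.5],
])

```text
clock: 39.97
tcp_pos: [378.2, 277.1, 121.1]
orientation: [-0.05, 0.705, 0.05, 0.705]
force: [0.9, -0.0, -1.5]
finger_gap: 0.343
```

```bash
python3 snap.py 18 wrist; python3 held.py wrist18.npz blue 377.9 277.6 122 98.2
```

```text
t 39.97 tcp [378.2 277.1 121.1] phi 8.1 tilt 0.02 gap mm 30.2 F [ 0.9 -0.  -1.5] j [ 0.49  0.3   1.9  -0.    0.94  0.34]
case along -56.4 53.6 across -14.3 24.3 top z 136.6 angle 97.90569
holder rim along 32.5 66.5 across -26.2 26.8 715
```

View pics/wrist18.png

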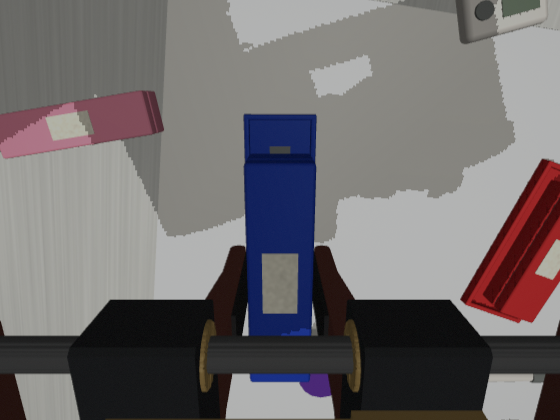

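servo_tool([
  [0.5,0.1,0,0],
  [1.5,0.1,0,0],
  [2.8,0.1,0,0],
  [4.2,0.1,0,0],
  [5.6,0.1,0,0],
  [7,0.1,0,0],
  [8.2,0.1,0,0],
  [9.2,0.1,0,0],
  [9.8,0.1,0,0],
  [10.2,0.1,0,0],
  [10.4,0.1,0,0],
  [10.4,0.1,0,0],
])

```text
clock: 41.02
tcp_pos: [377.6, 278.3, 16.9]
orientation: [-0.05, 0.705, 0.05, 0.705]
force: [0.4, -0.6, -0.8]
finger_gap: 0.341
```

servo_tool([
  [0.1,0,0,0],
  [0.15,0,0,0],
  [0.15,0,0,0],
  [0.15,0,0,0],
])

```text
clock: 41.35
tcp_pos: [377.7, 278.6, 16.0]
orientation: [-0.05, 0.705, 0.051, 0.705]
force: [0.3, -0.9, -1.3]
finger_gap: 0.341
```

servo_tool([
  [0.05,0,0,0],
  [0.1,0,0,0],
  [0.1,0,0,0],
  [0.1,0,0,0],
])

```text
clock: 41.68
tcp_pos: [377.7, 278.6, 15.6]
orientation: [-0.05, 0.705, 0.051, 0.706]
force: [-1.8, -1.6, 11.2]
finger_gap: 0.34
```

servo_tool([
  [0,0,0,0],
  [0,0,0,0],
  [0,0,0,0],
  [0,0,0,0],
], fingers=0.5)

```text
clock: 42.02
tcp_pos: [377.5, 278.5, 14.6]
orientation: [-0.051, 0.705, 0.051, 0.705]
force: [0.0, 0.2, -0.4]
finger_gap: 0.501
```

servo_tool([
  [-0.5,0,0,0],
  [-1.5,0,0,0],
  [-3,0,0,0],
  [-5,0,0,0],
  [-8,0,0,0],
  [-11,0,0,0],
  [-14,0,0,0],
  [-16,0,0,0],
  [-17,0,0,0],
  [-17,0,0,0],
  [-17,0,0,0],
])

```text
clock: 42.93
tcp_pos: [377.6, 278.5, 185.1]
orientation: [-0.05, 0.705, 0.051, 0.706]
force: [0.3, -0.8, -0.6]
finger_gap: 0.504
```

```bash
python3 snap.py 19 wrist scene side; python3 top.py wrist19.npz 32 blue; python3 - <<'E'
from h import *
H=dict(red=(589.5,267.5,78),yellow=(596,-282.5,78),blue=(377.9,277.7,98.2),green=(386.2,-285.7,86.3),black=(467.3,-18.7,100))
for f in ["scene19","side19","wrist9","wrist12","wrist16","wrist19"]:
    im,d,K,T=load(f+".npz"); W=world(d,K,T); M=masks(im); M["black"]=im.max(2)<60
    for c,(x,y,a) in H.items():
        near=np.hypot(W[...,0]-x,W[...,1]-y)<85
        t=near&(M[c]|(im.min(2)>110))&(abs(W[...,2]-32)<5); b=near&M[c]&(W[...,2]>7)&(W[...,2]<13)
        if t.sum()<300 or b.sum()<100: continue
        t=max(comps(t,20),key=lambda q:q.sum()); r=rect(W[t][:,:2]); q=rect(W[b][:,:2])
        P=W[t]; A=np.c_[P[:,:2]-P[:,:2].mean(0),np.ones(len(P))]; g=np.linalg.lstsq(A,P[:,2],rcond=None)[0]
        print(f,c,"case",np.round(r[0],1),"ang %.1f"%r[3],"L %.0f W %.0f"%r[1:3],"z %.1f tilt %.3f"%(np.median(P[:,2]),np.hypot(*g[:2])),"| rim",np.round(q[0],1),"ang %.1f L %.0f W %.0f"%(q[3],q[1],q[2]))
E
```

```text
t 42.93 tcp [377.6 278.5 185.1] phi 8.2 tilt 0.07 gap mm 44.3 F [ 0.3 -0.8 -0.6] j [0.49 0.21 1.83 0.   1.1  0.34]
blue zmed 31.0 ray [377. 278.] [108.2  29.7  98.2] depth [377.  277.5]
scene19 red case [591.5 272. ] ang 78.4 L 107 W 31 z 31.7 tilt 0.008 | rim [592.8 273.3] ang 77.5 L 129 W 51
scene19 yellow case [ 596. -281.] ang 77.5 L 112 W 31 z 31.7 tilt 0.011 | rim [ 598.7 -278. ] ang 77.9 L 132 W 50
scene19 blue case [377.3 280.1] ang 98.9 L 107 W 35 z 31.7 tilt 0.024 | rim [394.  286.2] ang 110.0 L 134 W 44
scene19 black case [467.5 -18.5] ang 100.1 L 112 W 34 z 31.8 tilt 0.018 | rim [471.3 -14.5] ang 101.5 L 133 W 50
side19 yellow case [ 597.2 -285.5] ang 78.5 L 113 W 31 z 32.1 tilt 0.017 | rim [ 595.5 -284.8] ang 79.2 L 135 W 54
side19 green case [ 386.9 -287.9] ang 86.0 L 113 W 30 z 32.2 tilt 0.025 | rim [ 385.9 -288. ] ang 86.0 L 134 W 53
side19 black case [468.1 -20. ] ang 100.0 L 114 W 33 z 32.1 tilt 0.037 | rim [467.5 -22.3] ang 99.8 L 135 W 55
wrist9 red case [589.8 268.9] ang 77.2 L 109 W 30 z 31.1 tilt 0.008 | rim [589.4 268.4] ang 77.8 L 133 W 53
wrist12 yellow case [ 595.5 -283.9] ang 78.2 L 109 W 30 z 31.1 tilt 0.002 | rim [ 596.  -283.5] ang 78.2 L 133 W 53
wrist16 yellow case [ 595.1 -283.6] ang 78.2 L 110 W 31 z 31.2 tilt 0.001 | rim [ 595.3 -283.1] ang 78.2 L 133 W 54
wrist16 green case [ 385.3 -287.6] ang 86.6 L 109 W 30 z 31.1 tilt 0.003 | rim [ 385.7 -286.2] ang 85.9 L 133 W 53
wrist19 red case [589.4 268.5] ang 77.8 L 110 W 31 z 31.1 tilt 0.005 | rim [588.2 268.6] ang 77.7 L 132 W 54
wrist19 blue case [377.  277.5] ang 98.2 L 109 W 30 z 31.0 tilt 0.001 | rim [377.6 277.7] ang 98.1 L 132 W 53
```

View pics/scene19.png

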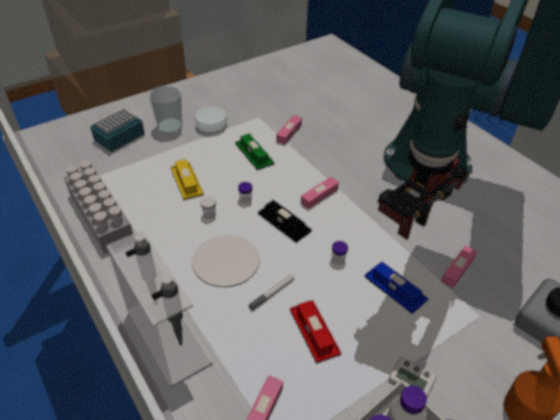

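View pics/side19.png

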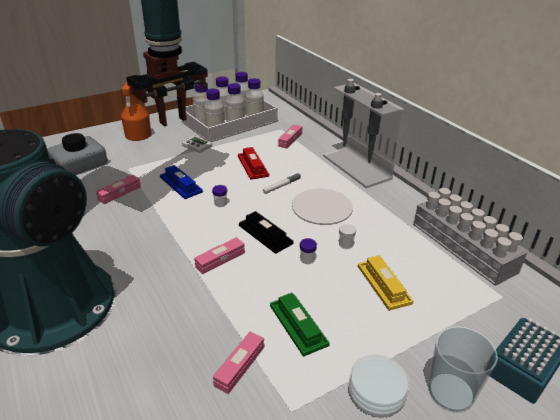

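View pics/wrist19.png

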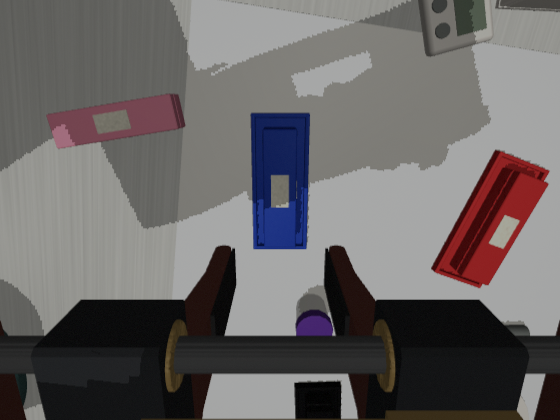

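All five cases lie in their holders with labels up. Tops are at about z = 31–32, and the wrist views put the case centres about 1.5 mm or less from the rim centres. The arm is clear, so I'm handing in.

```bash
python3 -c "
from station import env
print(env.finish_job())"
```

```text
the job is handed in; nothing more can be done
None
```

I took the pile apart from the top down (black, red, yellow, green, blue) and laid each case label up in the holder of its colour. I then let go, raised the arm clear and handed the job in at about 43 s of the 115 s.

**Last checks:**
- **Red, yellow, green and blue, from the wrist camera:** case centres are within about 1.5 mm of their holder centres, angles within 1°, and tilt below 0.01 rad. Tops measured z = 31 where 32 is nominal; this camera's depth read about 1 mm low throughout, so they are on the floor of the holders.
- **Black:** its centre was about 1 mm from its holder after release. In the final fixed-camera pictures its top is at z = 32.

**What disagreed:**
- The scene and side cameras put things up to about 5 mm off the wrist camera in plan, so I placed by the wrist camera.
- Some rim fits from the fixed cameras were only partial; the clearest case was the blue holder in the scene view.
- Red was released about where contact was expected, with no clear contact force. The picture after release showed it seated.

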